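# Clear and shut the gate of a stone dispenser

### The job

The empty stone dispenser is to be refilled, but its gate stands open and a jar of blue stones has been left on it. Set that jar down gently, upright, on the flat floor of the black jewel tray, clear of the rings, and let go; then push the gate in by its orange tab, firmly but without ramming it, until its spring catch clicks behind it, and let go. Leave the jar of red stones and the loupe beside the dispenser where they are.

Things in the scene. Friction and masses are not known exactly. Their poses are not given: they have to be found in the camera images.
- dispenser: Bench stone dispenser, fixed: grey base 345 x 120 x 12 mm, runway between two aluminium rails (tops z = 24 mm, 65 mm over their outsides), grey chute, clear empty hopper on top, brass-knobbed catch behind. Origin on the desk (z = 0) under the chute's middle; +x is the way the gate shuts, +z up. The base spans x -215 to +130 mm; the chute's front wall is at x = -45 mm.
- hopper_lip (a point): Middle of the hopper's lower front edge: fixed, 85 mm before the dispenser's origin, z = 135 mm. The hopper is 130 mm wide, reaches up to z = 228 mm and overhangs the shut gate's tab by 11 to 26 mm: there an upright gripper would strike it, so the tool must lean back, its top toward the dispenser's -x, by 35 to 45 degrees.
- gate_tab (a point): Centre of the flat -x face of the gate's upright orange tab, at z = 40 mm: the face to push on; it moves with the gate. Tab 38 mm wide (dispenser y), 8 mm thick, from z = 19 to 62 mm. The gate is a steel plate 44 mm wide, top at z = 19 mm, running from the tab along the runway into the chute.
- gate (a joint): Travel of the gate in m along the dispenser's +x: 0 = drawn out, tab face 200 mm before the dispenser's origin; starts at 0 to 0.01. About 5 N of friction; it stays where left. Near the end a ramp lifts the catch (10 to 18 N), which drops behind it (click) at 0.126 to 0.141: just where differs each time and must be felt. A push ending between 22 and 40 N shuts it; over 45 N damages it.
- catch (a joint): Height in m of the spring catch (upright steel plunger with brass knob, behind the chute): 0 = down, 0.009 = riding on the gate's strike. Down before the gate gets there, and again once it has dropped behind the gate. At the click the gate also meets a rubber buffer, 3 N per mm, solid 4 mm past the click.
- jar_mid (a point): Centre, half-way up, of the jar of blue stones: round glass jar with black screw cap, 39 mm across, 43 mm high, 45 g. It stands upright on the gate's plate, between the tab and the hopper (bottom at z = 19 mm).
- tray: Black jewel tray, fixed, 219 (x) x 275 (y) x 22 mm, origin on the desk (z = 0) under its middle, +z up. Four rings stand in a ring roll along its +x side.
- tray_mid (a point): Middle of the tray's flat black floor, at its top surface, 5 mm above the desk; axes as the tray's. The flat floor reaches 80 mm either way along x and 125 mm either way along y from here; the rim round it is 22 mm high.
- jar_red: Bystander: jar of red stones of the same size as the blue one, standing beside the dispenser on its -y side. Origin at the centre of its underside.
- loupe: Bystander: folded metal loupe 27 x 44 x 14 mm lying beside the runway on the dispenser's -y side. Origin at the centre of its underside.
Mind the look-alikes: they are no part of the job. What is shaped like the part that bears jar_mid but brown or purple is not meant.

How it is judged:
On the way:
1. the blue jar stands upright, released, on the floor of the tray (x of jar_mid in the frame of tray_mid between -0.085 and 0.07 m and y of jar_mid in the frame of tray_mid between -0.115 and 0.115 m and z of jar_mid in the frame of tray_mid below 0.027 m and angle between jar_mid's own z axis and vertical below 0.15 rad and contact force between the fingers and jar_blue below 0.05 N), for 0.2 s.
At the end, for the whole second after the job is handed in: The gate is pushed in past the catch (travel over 125 mm) and the catch has dropped behind it (less than 2 mm above its lowest position), the gate at rest; the blue jar stands upright (within 0.15 rad) and at rest on the tray's flat floor, wholly inside the rim; nothing is held (value of joint gate above 0.125 m and value of joint catch below 0.002 m and velocity of joint gate below 0.005 m/s and x of jar_mid in the frame of tray_mid between -0.085 and 0.07 m and y of jar_mid in the frame of tray_mid between -0.115 and 0.115 m and z of jar_mid in the frame of tray_mid below 0.027 m and angle between jar_mid's own z axis and vertical below 0.15 rad and linear speed of jar_blue below 0.02 m/s); the robot touches nothing.
It fails at once if the red jar is moved more than 30 mm (distance of jar_red from where it was at the start of the episode above 0.03 m).
It fails at once if the loupe is moved more than 30 mm (distance of loupe from where it was at the start of the episode above 0.03 m).
It fails at once if the gate is rammed with more than 45 N (contact force between the fingers and gate above 45 N).
It fails at once if the blue jar is dropped (falls freely at more than 0.6 m/s) (linear speed of jar_blue above 0.6 m/s and contact force between anything else and jar_blue below 0.05 N).
It fails at once if the blue jar is knocked over (angle between jar_mid's own z axis and vertical above 0.9 rad).
It also fails if it takes over 72 s, if anything falls off the work surface, if the arm or the gripper's body presses on something with over 40 N, if the wrist force passes 120 N, or if a joint passes its speed limit or range.

### The arm

A 6-joint arm with a two-finger parallel gripper is mounted at the origin on a cart in front of the work surface, level with it; the furniture and walls round the work are solid. World frame = base frame: x ahead of the robot, y to its left, z up, the work surface at z = 0. Lengths are in m, angles in rad, forces in N, time in s.
With the tool pointing down it reaches from about 0.35 to 0.875 m from the base axis. Payload 4.2 kg.
Tool frame: the origin (TCP) lies at the very end of the fingers, on their centre line; the grasp point (between the pads) lies 19 mm behind it (robot.tcp_to_grasp is the distance from the TCP to the grasp point, in m); z points along the fingers, x is the direction in which the jaws open and shut, and the axes are right-handed (so a half turn about z gives the same grasp; the last joint's range is limited). The gripper opens to 85 mm and grips with 20 to 120 N. Pads are 22 mm wide; open, the fingers measure 114 mm over their backs; the gripper's body (76 mm by 85 mm) begins 54 mm behind the grasp point. The pads swing forward as they close: fully open they stand 13 mm farther back than shut.
Start: joints at [-1.072, 0.385, 0.008, 0, -1.194, -0.259], TCP at [0.148, -0.607, 0.231] pointing down, gripper open.
Joint ranges: [-3.14, 3.14], [-1.21, 2.06], [-1.07, 1.41], [-3.16, 2.05], [-2.99, -0.16], [-3.1, 3.1]. Speed limits (rad/s): [2.79, 2.79, 3.14, 3.14, 3.14, 3.14].

### API

Orientations are given as a rotation vector (axis times angle).
In Python, from station import robot gives the robot as it stands.
- The arm moves only by the tool send_rows, never from a script. Its argument "targets" is a list that holds one entry, the list of rows, each a list of 6 numbers: the shift along the tool's x, y, z as a fraction of full scale, then the turn, a rotation vector about the tool's x, y, z as a fraction of full scale. In form: [[[dx, dy, dz, ax, ay, az], ...]]. A call has exactly 10 rows; each row is the pose to reach, as a shift and turn from the pose commanded when the call began, along the tool's axes at that moment; what a row does not reach only later rows make up. Full scale, the value 1, is 0.12 m for a shift and 90 degrees for a turn. A row lasts 1/12 s, in which the tool goes at most 41.7 mm and 7.16 degrees, less where a joint would pass 70% of its speed; a pose out of reach is approached as far as the arm can. A call with a number of a shift or a turn outside -1 to 1 is refused whole. A call with a gripper value outside its range is refused whole. "gripper" is the opening, from -1 (shut) to 1 (fully open), set as the call begins (left out, the last holds). The fingers move at their own pace and stop on an object; the grip force is fixed at half the most. Time passes only in rows, so rows that repeat a pose let the fingers close, or fill a call up. It gives the time, the measured TCP pose, the force and the opening at its end, in the units of the state.
- robot.read_state(): the state, without advancing time (a new reading comes with each control period).
- robot.capture(name): name is "side" or "top"; returns a dict with "img" (420x560x3 uint8, blue, green, red), "range_z" (420x560 float32, m along the optical axis (not along the pixel's ray), 0 where there is no reading), "K" (3x3 intrinsics, pixels), "rvec" (rotation vector, rad) and "tvec" (3), from world to camera coordinates, as OpenCV has them. Camera axes: x right, y down, z forward; pixel columns grow to the right and rows downward; lengths in m; the calibration is good to about 2 mm. A picture is of the moment at which its call begins.
- robot.hand_in(): hands the job in, once; it reports no verdict.
The state is a dict: "time": time; "joints": joint angles; "joint_vel": joint speeds; "tau": joint torques, N m; "position": TCP position; "orientation": TCP orientation; "wrist_force": force on the tool from outside, world axes, zero at the start; "moment": the same for the moment, N m; "gripper_width": finger opening in m.
Only numpy, scipy, OpenCV 4.12 (cv2) and the standard library are available. Lean on these libraries where they do the work, as an engineer would, in place of code of your own. Each camera call takes 0.05 s, during which the arm holds its last target. There are 200 camera calls.

## Working session

There is one attempt and no reset: what is moved stays moved. The work goes in short steps, Python scripts to look and compute and a tool call to move; the robot and the scene stay as the last step left them, time stands still between calls to the robot, and variables do not carry over. Pictures are saved under pics/ and viewed, about 8 in all and at most 12, crops included, and the job is handed in when it is done.

Besides the shell and the picture viewer there is one more tool, called after "Emit:" as name([rows], argument=value, ...), one row to a line, values as JSON. send_rows: Moves the arm, as the interface text tells. Shift numbers are shares of 0.12 m and turn numbers shares of 90 degrees, none past 1 either way. Its arguments: {"type":"object","properties":{"targets":{"type":"array","items":{"type":"array","items":{"type":"array","items":{"type":"number","minimum":-1,"maximum":1}}}},"gripper":{"type":"number"}},"required":["targets"]}

```bash
mkdir -p pics
cat > h.py <<'E'
import numpy as np, cv2
from station import robot
def cap(n):
    c=robot.capture(n); c['R']=cv2.Rodrigues(np.array(c['rvec'],float))[0]; c['t']=np.array(c['tvec'],float).ravel(); return c
def pts(c):
    h,w=c['range_z'].shape; v,u=np.mgrid[:h,:w]; z=c['range_z']; K=c['K']
    P=np.stack([(u-K[0,2])/K[0,0]*z,(v-K[1,2])/K[1,1]*z,z],-1)
    return (P-c['t'])@c['R']
def proj(c,p):
    q=c['R']@np.array(p)+c['t']; q=c['K']@q; return q[:2]/q[2]
E
python3 - <<'E'
from h import *
print(robot.read_state())
a=cap('top');b=cap('side')
np.savez('s0.npz',ti=a['img'],tp=pts(a),si=b['img'],sp=pts(b))
for c in (a,b): print('cam pos',-c['R'].T@c['t'],'axis',c['R'][2],c['K'][0,0])
cv2.imwrite('pics/top0.png',a['img']);cv2.imwrite('pics/side0.png',b['img'])
E
```

```text
{'time': 0.0, 'joints': array([-1.07238397e+00,  3.85555964e-01,  6.63096849e-03, -5.23122729e-04,
       -1.19399934e+00, -2.58613641e-01]), 'joint_vel': array([ 0.00126042,  0.00011045,  0.00015106, -0.00073476, -0.00044129,
        0.00228251]), 'tau': array([ 2.41369780e-04, -3.92288804e+01,  1.88405871e+01,  4.18621168e+00,
       -4.56518479e-03,  7.68489656e-06]), 'position': array([ 0.14833602, -0.60653937,  0.23022038]), 'orientation': array([-1.93893139e+00, -2.46963124e+00, -2.02312464e-03]), 'wrist_force': array([-0.31352705,  0.67666109,  0.17391349]), 'moment': array([-0.01798753,  0.00756534, -0.04576092]), 'gripper_width': 0.085185256433647}
cam pos [0.45281776 0.00398077 1.15934058] axis [ 0.10460939  0.01228504 -0.99443751] 389.53005581471376
cam pos [ 0.40797889 -0.8725356   0.7752834 ] axis [ 0.16326542  0.7932993  -0.58653272] 526.6670022342811
```

View pics/top0.png

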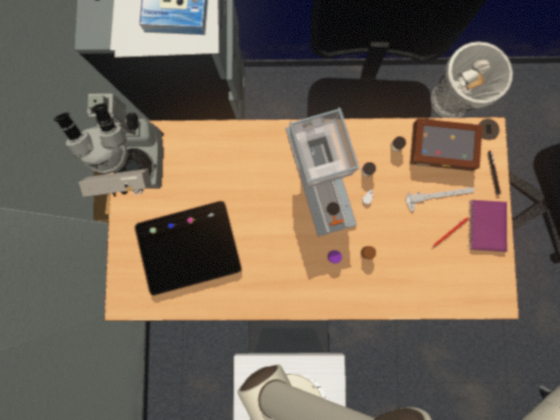

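View pics/side0.png

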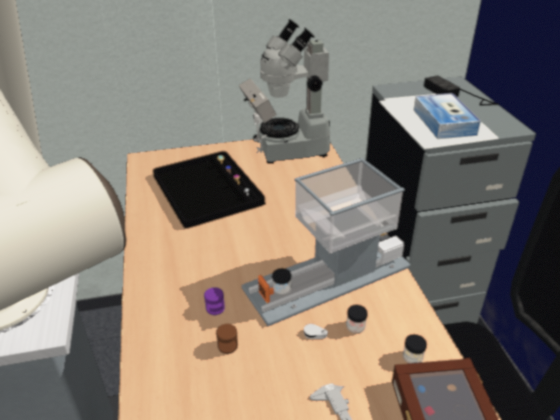

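The top view shows the dispenser at about (325,165), with its orange tab at (336,221) and a black-capped jar right behind the tab at (333,208). The tray is at (188,248).

Candidates for the blue jar, as top / side pixels:
- **Jar on the gate:** (333,208) / (281,280). This one matches the description.
- **Jar beside the dispenser:** (369,168) / (356,319), presumably the red one.
- **Further jar:** (399,143) / (414,348).
- **Purple look-alike:** (334,256) / (214,300).
- **Brown look-alike:** (368,252) / (227,338).

I'll check the choice in a crop while I measure.

Run:
```python
from h import *
d=np.load('s0.npz'); ti,tp,si,sp=[d[k] for k in('ti','tp','si','sp')]
def hsv(i): return cv2.cvtColor(i,cv2.COLOR_BGR2HSV)
H=hsv(si); 
roi=np.zeros(H.shape[:2],bool); roi[265:310,245:295]=1
m=roi&(H[...,0]<12)&(H[...,1]>190)&(H[...,2]>120)
P=sp[m]; print('side tab n',m.sum(),np.argwhere(m).mean(0),np.median(P,0),P.min(0),P.max(0))
HT=hsv(ti); roi=np.zeros(HT.shape[:2],bool); roi[214:230,322:350]=1
m=roi&(HT[...,0]<10)&(HT[...,1]>170); P=tp[m]; print('top tab',m.sum(),np.argwhere(m).mean(0),np.median(P,0),P.min(0),P.max(0))
def cap_(img,pp,r,c,s,zlo,zhi):
    q=pp[r-s:r+s,c-s:c+s].reshape(-1,3); k=(img[r-s:r+s,c-s:c+s].reshape(-1,3).max(1)<75)&(q[:,2]>zlo)&(q[:,2]<zhi)
    q=q[k]; return len(q),np.median(q,0).round(4),q.min(0).round(4),q.max(0).round(4)
print('jar top',cap_(ti,tp,208,333,12,.055,.075)); print('jar side',cap_(si,sp,275,281,14,.057,.07))
print('red',cap_(ti,tp,168,369,12,.035,.055)); print('j3',cap_(ti,tp,143,399,12,.035,.055))
# base: z 0.007-0.030 region top
def rect(pp,lo,hi,x0,x1,y0,y1,z):
    m=(pp[...,2]>lo)&(pp[...,2]<hi); k=np.zeros_like(m);k[x0:x1,y0:y1]=1
    q=pp[m&k][:,:2].astype(np.float32); r=cv2.minAreaRect(q); print(z,len(q),r)
rect(tp,.008,.030,100,245,280,362,'base+rails'); rect(tp,.019,.030,180,245,295,360,'rails')
rect(tp,.215,.245,100,200,275,370,'hopper top')
rect(tp,.014,.03,195,300,125,250,'tray rim')
m=(ti.max(2)<70);k=np.zeros_like(m);k[195:300,125:250]=1
q=tp[m&k&(tp[...,2]<.03)][:,:2].astype(np.float32);print('tray black',len(q),cv2.minAreaRect(q))
K=[cv2.resize(si[250:345,235:375],None,fx=5,fy=5),]
cv2.imwrite('pics/crop1.png',K[0])
```

```text
<stdin>:7: RuntimeWarning: Mean of empty slice.
  ret = um.true_divide(
  return _methods._mean(a, axis=axis, dtype=dtype,
Traceback (most recent call last):
ValueError: zero-size array to reduction operation minimum which has no identity
```

Run:
```python
from h import *
d=np.load('s0.npz'); ti,tp,si,sp=[d[k] for k in('ti','tp','si','sp')]
print('tab px side',si[288,265],sp[288,265],'top',ti[221,336],tp[221,336],'cap',ti[208,333],tp[208,333],'desk',ti[290,300],tp[290,300],si[330,170])
def st(n,q): print(n,len(q), *( (np.median(q,0).round(4),q.min(0).round(4),q.max(0).round(4)) if len(q) else ()))
def tab(img,pp,r0,r1,c0,c1):
    i=img[r0:r1,c0:c1].astype(int);m=(i[...,2]>i[...,1]*1.9)&(i[...,2]>90); m&=pp[r0:r1,c0:c1,2]>.015
    st('tab px',np.argwhere(m)+[r0,c0]); st('tab',pp[r0:r1,c0:c1][m])
tab(si,sp,265,310,245,295); tab(ti,tp,214,230,322,350)
def cp(n,img,pp,r,c,s,zlo,zhi):
    q=pp[r-s:r+s,c-s:c+s].reshape(-1,3); k=(img[r-s:r+s,c-s:c+s].reshape(-1,3).max(1)<75)&(q[:,2]>zlo)&(q[:,2]<zhi); st(n,q[k])
cp('jar top',ti,tp,208,333,12,.055,.075); cp('jar side',si,sp,275,281,14,.057,.075)
cp('red',ti,tp,168,369,12,.035,.055); cp('j3',ti,tp,143,399,12,.035,.055)
def rect(n,pp,lo,hi,x0,x1,y0,y1,e=True):
    m=(pp[...,2]>lo)&(pp[...,2]<hi)&e; k=np.zeros(pp.shape[:2],bool);k[x0:x1,y0:y1]=1
    q=pp[m&k][:,:2].astype(np.float32); print(n,len(q),cv2.minAreaRect(q) if len(q) else '')
rect('base+rails',tp,.008,.030,100,245,280,362); rect('rails',tp,.019,.030,180,245,295,360)
rect('hopper',tp,.215,.245,100,200,275,370)
rect('rim',tp,.014,.03,195,300,125,250)
rect('black',tp,-.01,.03,195,300,125,250,ti.max(2)<70)
rect('black side',sp,-.01,.03,145,230,145,270,si.max(2)<70)
cv2.imwrite('pics/crop1.png',cv2.resize(si[250:345,235:375],None,fx=5,fy=5))
```

```text
tab px side [ 45  84 161] [ 0.53000436 -0.15575291  0.05669849] top [ 39  92 177] [ 0.53152553 -0.1376825   0.0629683 ] cap [44 51 62] [ 0.56853776 -0.13014772  0.06157387] desk [120 179 230] [ 0.3343669  -0.03650084 -0.0004399 ] [142 185 228]
tab px 25 [288. 265.] [278 260] [294 270]
tab 25 [ 0.5303 -0.1545  0.0553] [ 0.5252 -0.1592  0.0266] [ 0.5426 -0.13    0.0638]
tab px 14 [222.  335.5] [221 332] [223 340]
tab 14 [ 0.5289 -0.1364  0.0612] [ 0.5259 -0.1491  0.056 ] [ 0.5317 -0.1267  0.0634]
jar top 104 [ 0.5683 -0.13    0.0618] [ 0.5539 -0.1446  0.0563] [ 0.5827 -0.1129  0.0662]
jar side 208 [ 0.567  -0.1343  0.0621] [ 0.5489 -0.1495  0.0575] [ 0.5847 -0.114   0.0652]
red 65 [ 0.6864 -0.239   0.0422] [ 0.6714 -0.2509  0.0379] [ 0.699  -0.2243  0.046 ]
j3 75 [ 0.7629 -0.3287  0.0426] [ 0.7475 -0.3413  0.0382] [ 0.7752 -0.3131  0.0474]
base+rails 2136 ((0.6807014346122742, -0.1296698898077011), (0.34330570697784424, 0.1828213632106781), 15.847468376159668)
rails 433 ((0.579465389251709, -0.12595747411251068), (0.1401231735944748, 0.06530281156301498), 15.919795989990234)
hopper 708 ((0.706051766872406, -0.08996820449829102), (0.16006560623645782, 0.1324518471956253), 15.831050872802734)
rim 1723 ((0.46105891466140747, 0.2941739559173584), (0.21918722987174988, 0.27577638626098633), 14.743555068969727)
black 6507 ((0.4606609344482422, 0.2921847701072693), (0.212402805685997, 0.2694024443626404), 14.711790084838867)
black side 5046 ((0.5053529739379883, 0.3033984899520874), (0.312605619430542, 0.2790673077106476), 14.839298248291016)
```

View pics/crop1.png

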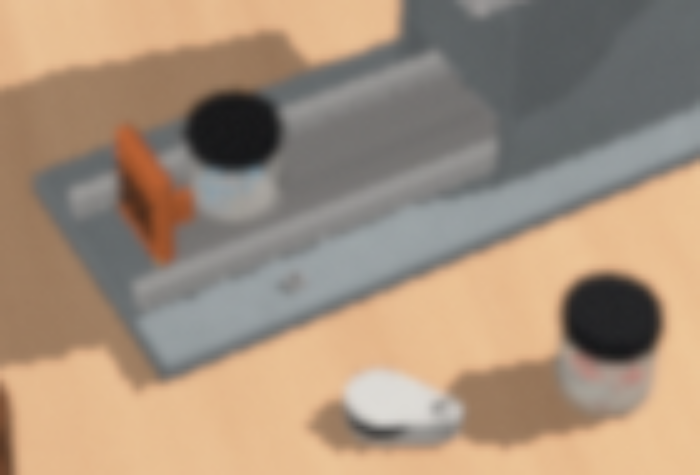

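The crop confirms the choice: blue stones show in the jar behind the orange tab, and red stones in the one on the right next to the loupe. The measurements agree with the given sizes: rails 65 mm, base 343 mm, tray 219 x 275 mm, cap at z = 62 mm, and yaws of 15.85° and 14.7°. I'll start moving.

Emit:
send_rows([
  [[0.06, 0.09, 0, 0, 0, -0.024], [0.12, 0.17, 0, 0, 0, -0.024], [0.18, 0.26, 0, 0, 0, -0.024], [0.24, 0.35, 0, 0, 0, -0.024], [0.3, 0.44, 0, 0, 0, -0.024], [0.36, 0.52, 0, 0, 0, -0.024], [0.42, 0.61, 0, 0, 0, -0.024], [0.48, 0.7, 0, 0, 0, -0.024], [0.54, 0.78, 0, 0, 0, -0.024], [0.6, 0.87, 0, 0, 0, -0.024]],
], gripper=1)

```text
time: 0.93
position: [0.2336, -0.5113, 0.2314]
orientation: [1.893, 2.507, -0.0]
wrist_force: [0.1, 0.7, 0.5]
gripper_width: 0.0852
```

Emit:
send_rows([
  [[0.06, 0.09, 0, 0, 0, 0], [0.12, 0.17, 0, 0, 0, 0], [0.18, 0.26, 0, 0, 0, 0], [0.24, 0.35, 0, 0, 0, 0], [0.3, 0.44, 0, 0, 0, 0], [0.36, 0.52, 0, 0, 0, 0], [0.42, 0.61, 0, 0, 0, 0], [0.48, 0.7, 0, 0, 0, 0], [0.54, 0.78, 0, 0, 0, 0], [0.6, 0.87, 0, 0, 0, 0]],
])

```text
time: 1.77
position: [0.314, -0.4135, 0.2313]
orientation: [-1.893, -2.507, 0.0]
wrist_force: [-0.0, 0.7, -0.4]
gripper_width: 0.0854
```

Emit:
send_rows([
  [[0.06, 0.09, 0, 0, 0, 0], [0.12, 0.17, 0, 0, 0, 0], [0.18, 0.26, 0, 0, 0, 0], [0.24, 0.35, 0, 0, 0, 0], [0.3, 0.44, 0, 0, 0, 0], [0.36, 0.52, 0, 0, 0, 0], [0.42, 0.61, 0, 0, 0, 0], [0.48, 0.7, 0, 0, 0, 0], [0.54, 0.78, 0, 0, 0, 0], [0.6, 0.87, 0, 0, 0, 0]],
])

```text
time: 2.6
position: [0.3946, -0.3157, 0.2313]
orientation: [-1.893, -2.507, -0.0]
wrist_force: [0.1, 0.1, 0.0]
gripper_width: 0.0855
```

Emit:
send_rows([
  [[0.06, 0.09, 0, 0, 0, 0], [0.12, 0.17, 0, 0, 0, 0], [0.18, 0.26, 0, 0, 0, 0], [0.24, 0.35, 0, 0, 0, 0], [0.3, 0.44, 0, 0, 0, 0], [0.36, 0.52, 0, 0, 0, 0], [0.42, 0.61, 0, 0, 0, 0], [0.48, 0.7, 0, 0, 0, 0], [0.54, 0.78, 0, 0, 0, 0], [0.6, 0.87, 0, 0, 0, 0]],
])

```text
time: 3.43
position: [0.4755, -0.2178, 0.2313]
orientation: [-1.893, -2.507, 0.0]
wrist_force: [0.2, -0.1, -0.2]
gripper_width: 0.0852
```

```bash
cat > go.py <<'E'
from h import *
import sys
# go.py x y z yaw(deg of tool x) lean(deg) : remaining move in tool-axes fractions
def report(x,y,z,yaw,lean):
    s=robot.read_state(); R=cv2.Rodrigues(s['orientation'])[0]; p=s['position']
    a=np.radians(yaw); tx=np.array([np.cos(a),np.sin(a),0]); T=np.stack([tx,np.cross([0,0,-1],tx),[0,0,-1]],1)
    T=T@cv2.Rodrigues(np.array([-np.radians(lean),0,0]))[0]
    print('t',round(s['time'],2),'p',p.round(4),'F',s['wrist_force'].round(1),'w',round(s['gripper_width'],4))
    print('shift',(R.T@(np.array([x,y,z])-p)/.12).round(3),'turn',(cv2.Rodrigues(R.T@T)[0].ravel()/(np.pi/2)).round(3))
report(*map(float,sys.argv[1:6]))
E
python3 go.py 0.5675 -0.132 0.029 105.85 0
```

```text
t 3.43 p [ 0.4755 -0.2178  0.2313] F [ 0.2 -0.1 -0.2] w 0.0852
shift [0.478 0.934 1.686] turn [-0.    -0.     0.001]
```

Emit:
send_rows([
  [[0.06, 0.12, 0, 0, 0, 0], [0.12, 0.23, 0, 0, 0, 0], [0.18, 0.35, 0, 0, 0, 0], [0.24, 0.47, 0, 0, 0, 0], [0.3, 0.58, 0, 0, 0, 0], [0.36, 0.7, 0, 0, 0, 0], [0.42, 0.81, 0, 0, 0, 0], [0.47, 0.91, 0, 0, 0, 0], [0.47, 0.91, 0, 0, 0, 0], [0.47, 0.91, 0, 0, 0, 0]],
])

```text
time: 4.27
position: [0.5648, -0.134, 0.2309]
orientation: [-1.891, -2.508, 0.001]
wrist_force: [-0.5, -0.2, -0.3]
gripper_width: 0.0855
```

Emit:
send_rows([
  [[0, 0, 0.08, 0, 0, 0], [0, 0, 0.2, 0, 0, 0], [0, 0, 0.32, 0, 0, 0], [0, 0, 0.44, 0, 0, 0], [0, 0, 0.56, 0, 0, 0], [0, 0, 0.68, 0, 0, 0], [0, 0, 0.78, 0, 0, 0], [0, 0, 0.85, 0, 0, 0], [0, 0, 0.85, 0, 0, 0], [0, 0, 0.85, 0, 0, 0]],
])

```text
time: 5.1
position: [0.564, -0.1351, 0.1291]
orientation: [-1.893, -2.506, 0.001]
wrist_force: [-0.1, 0.0, -0.8]
gripper_width: 0.0855
```

```bash
python3 go.py 0.5675 -0.132 0.029 105.85 0
python3 - <<'E'
from h import *
b=cap('side');cv2.imwrite('pics/s1.png',cv2.resize(b['img'][190:350,190:390],None,fx=4,fy=3.7))
E
```

```text
t 5.1 p [ 0.564  -0.1351  0.1291] F [-0.1  0.  -0.8] w 0.0855
shift [0.017 0.036 0.834] turn [-0.001 -0.     0.   ]
```

View pics/s1.png

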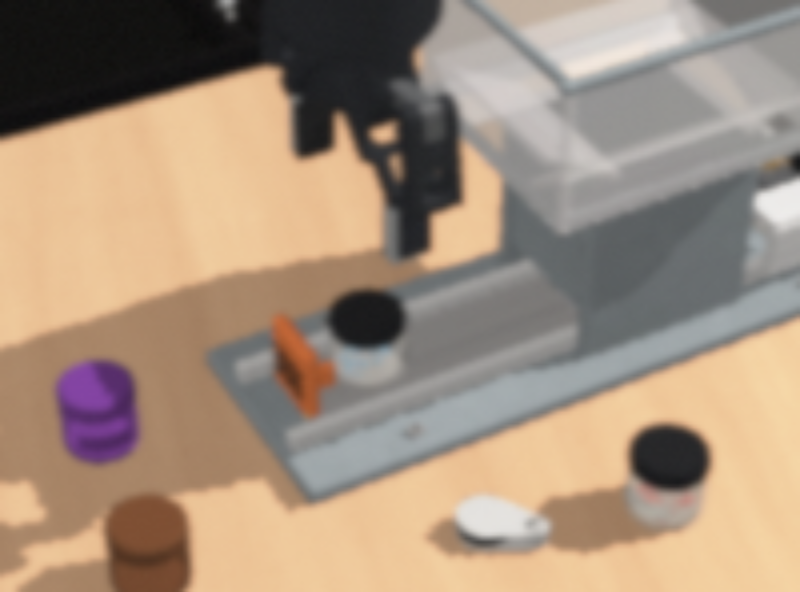

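The gripper is above the jar (cap at (365,320) in the crop) with its fingers on either side, across the runway and clear of the hopper. I'll descend with a small centring correction.

Emit:
send_rows([
  [[0.02, 0.04, 0.08, 0, 0, 0], [0.02, 0.04, 0.19, 0, 0, 0], [0.02, 0.04, 0.3, 0, 0, 0], [0.02, 0.04, 0.41, 0, 0, 0], [0.02, 0.04, 0.52, 0, 0, 0], [0.02, 0.04, 0.63, 0, 0, 0], [0.02, 0.04, 0.72, 0, 0, 0], [0.02, 0.04, 0.79, 0, 0, 0], [0.02, 0.04, 0.83, 0, 0, 0], [0.02, 0.04, 0.83, 0, 0, 0]],
])

```text
time: 5.98
position: [0.5679, -0.131, 0.0287]
orientation: [-1.892, -2.506, 0.002]
wrist_force: [0.3, -0.6, 0.5]
gripper_width: 0.086
```

Emit:
send_rows([
  [[0, 0, 0, 0, 0, 0], [0, 0, 0, 0, 0, 0], [0, 0, 0, 0, 0, 0], [0, 0, 0, 0, 0, 0], [0, 0, 0, 0, 0, 0], [0, 0, 0, 0, 0, 0], [0, 0, 0, 0, 0, 0], [0, 0, 0, 0, 0, 0], [0, 0, 0, 0, 0, 0], [0, 0, 0, 0, 0, 0]],
], gripper=-1)

```text
time: 6.82
position: [0.5688, -0.131, 0.0306]
orientation: [1.892, 2.507, 0.001]
wrist_force: [-2.1, -0.1, 4.8]
gripper_width: 0.0371
```

```bash
python3 go.py 0.5675 -0.132 0.029 105.85 0
python3 - <<'E'
from h import *
b=cap('side');cv2.imwrite('pics/s2.png',cv2.resize(b['img'][210:330,220:380],None,fx=5,fy=5))
E
```

```text
t 6.82 p [ 0.5688 -0.131   0.0306] F [-2.1 -0.1  4.8] w 0.0371
shift [-0.005 -0.013  0.013] turn [0.001 0.    0.001]
```

View pics/s2.png

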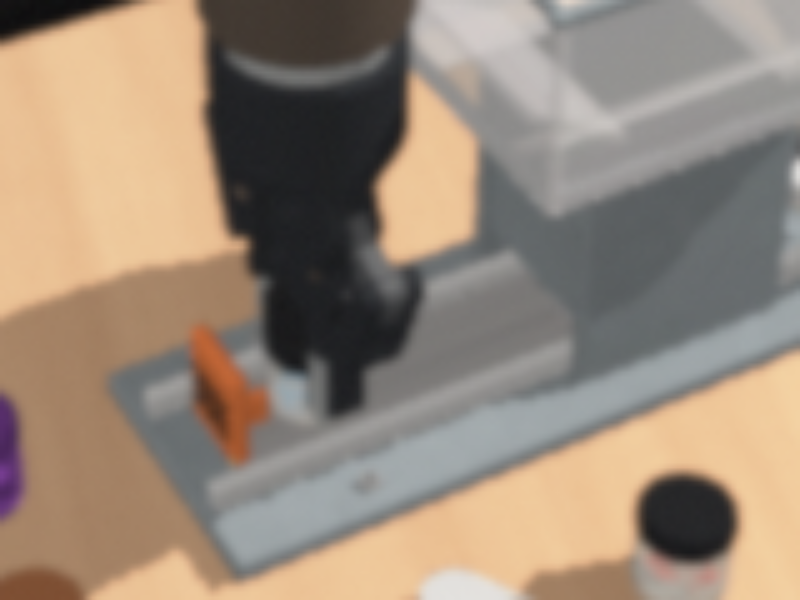

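The fingers are closed on the jar at 37 mm. There is a small upward force, probably a fingertip brushing a rail. I'll lift gently and check.

Emit:
send_rows([
  [[0, 0, -0.03, 0, 0, 0], [0, 0, -0.08, 0, 0, 0], [0, 0, -0.15, 0, 0, 0], [0, 0, -0.23, 0, 0, 0], [0, 0, -0.31, 0, 0, 0], [0, 0, -0.39, 0, 0, 0], [0, 0, -0.46, 0, 0, 0], [0, 0, -0.5, 0, 0, 0], [0, 0, -0.5, 0, 0, 0], [0, 0, -0.5, 0, 0, 0]],
])

```text
time: 7.7
position: [0.5683, -0.131, 0.09]
orientation: [1.893, 2.507, 0.001]
wrist_force: [-0.5, 0.1, -0.4]
gripper_width: 0.0369
```

```bash
python3 go.py 0.441 0.289 0.12 105.85 0
python3 - <<'E'
from h import *
b=cap('side');cv2.imwrite('pics/s3.png',cv2.resize(b['img'][190:310,220:380],None,fx=5,fy=5))
E
```

```text
t 7.7 p [ 0.5683 -0.131   0.09  ] F [-0.5  0.1 -0.4] w 0.0369
shift [ 3.657 -0.062 -0.25 ] turn [ 0. -0.  0.]
```

View pics/s3.png

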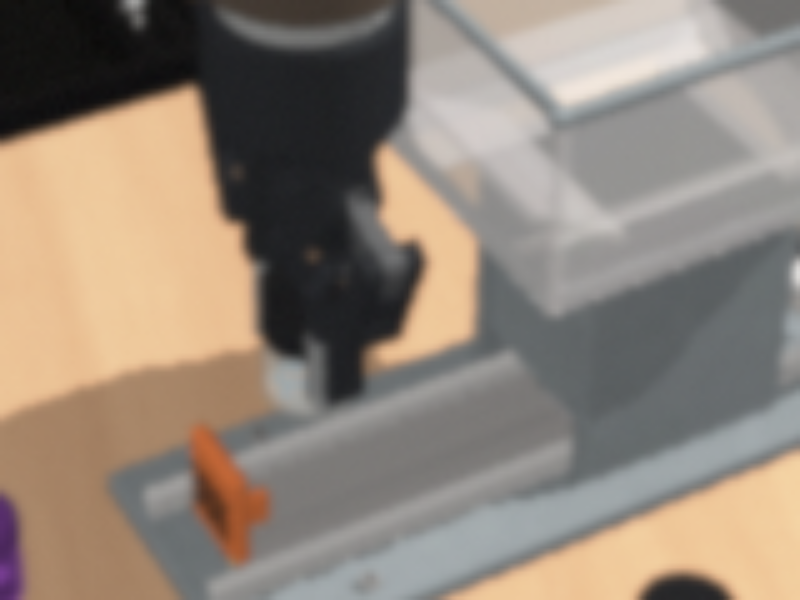

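The jar is held upright and clear of the plate. Now I'll carry it across to the tray.

Emit:
send_rows([
  [[0.05, -0.02, -0.05, 0, 0, 0], [0.12, -0.05, -0.12, 0, 0, 0], [0.21, -0.07, -0.18, 0, 0, 0], [0.31, -0.1, -0.22, 0, 0, 0], [0.41, -0.1, -0.25, 0, 0, 0], [0.51, -0.1, -0.25, 0, 0, 0], [0.61, -0.1, -0.25, 0, 0, 0], [0.71, -0.1, -0.25, 0, 0, 0], [0.81, -0.1, -0.25, 0, 0, 0], [0.91, -0.1, -0.25, 0, 0, 0]],
])

```text
time: 8.58
position: [0.5264, -0.028, 0.1194]
orientation: [-1.892, -2.507, 0.001]
wrist_force: [-0.7, 0.0, -0.3]
gripper_width: 0.0364
```

Emit:
send_rows([
  [[0.1, 0, 0, 0, 0, 0], [0.2, 0, 0, 0, 0, 0], [0.3, 0, 0, 0, 0, 0], [0.4, 0, 0, 0, 0, 0], [0.5, 0, 0, 0, 0, 0], [0.6, 0, 0, 0, 0, 0], [0.7, 0, 0, 0, 0, 0], [0.8, 0, 0, 0, 0, 0], [0.9, 0, 0, 0, 0, 0], [1.0, 0, 0, 0, 0, 0]],
])

```text
time: 9.42
position: [0.4937, 0.0872, 0.1197]
orientation: [1.893, 2.507, 0.0]
wrist_force: [-0.4, -0.0, -0.3]
gripper_width: 0.0368
```

Emit:
send_rows([
  [[0.1, 0, 0, 0, 0, 0], [0.2, 0, 0, 0, 0, 0], [0.3, 0, 0, 0, 0, 0], [0.4, 0, 0, 0, 0, 0], [0.5, 0, 0, 0, 0, 0], [0.6, 0, 0, 0, 0, 0], [0.7, 0, 0, 0, 0, 0], [0.8, 0, 0, 0, 0, 0], [0.9, 0, 0, 0, 0, 0], [1.0, 0, 0, 0, 0, 0]],
])

```text
time: 10.25
position: [0.4608, 0.2027, 0.1197]
orientation: [1.893, 2.507, 0.0]
wrist_force: [1.0, 0.2, -0.2]
gripper_width: 0.0365
```

Emit:
send_rows([
  [[0.1, 0, 0, 0, 0, 0], [0.2, 0, 0, 0, 0, 0], [0.3, 0, 0, 0, 0, 0], [0.4, 0, 0, 0, 0, 0], [0.5, 0, 0, 0, 0, 0], [0.6, 0, 0, 0, 0, 0], [0.67, 0, 0, 0, 0, 0], [0.72, 0, 0, 0, 0, 0], [0.74, 0, 0, 0, 0, 0], [0.74, 0, 0, 0, 0, 0]],
])

```text
time: 11.08
position: [0.4367, 0.2874, 0.1197]
orientation: [1.892, 2.508, -0.0]
wrist_force: [-0.2, -0.2, -0.9]
gripper_width: 0.0367
```

```bash
python3 go.py 0.441 0.289 0.0166 105.85 0
python3 - <<'E'
from h import *
b=cap('side');cv2.imwrite('pics/s4.png',cv2.resize(b['img'][80:280,120:360],None,fx=3,fy=3))
E
```

```text
t 11.08 p [0.4367 0.2874 0.1197] F [-0.2 -0.2 -0.9] w 0.0367
shift [0.003 0.039 0.859] turn [-0.     0.     0.001]
```

View pics/s4.png

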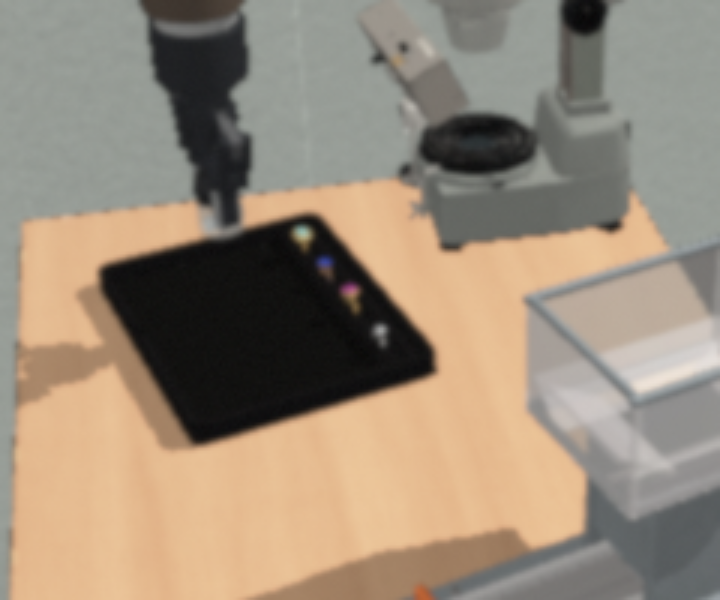

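The jar is over the tray's middle, with the rings well off on the +x side. I'll lower it most of the way, then go slowly until it touches.

Emit:
send_rows([
  [[0, 0, 0.08, 0, 0, 0], [0, 0, 0.19, 0, 0, 0], [0, 0, 0.3, 0, 0, 0], [0, 0, 0.41, 0, 0, 0], [0, 0, 0.52, 0, 0, 0], [0, 0, 0.63, 0, 0, 0], [0, 0, 0.72, 0, 0, 0], [0, 0, 0.78, 0, 0, 0], [0, 0, 0.8, 0, 0, 0], [0, 0, 0.8, 0, 0, 0]],
])

```text
time: 11.97
position: [0.4366, 0.2863, 0.0229]
orientation: [-1.894, -2.507, 0.003]
wrist_force: [-0.5, -0.3, -0.3]
gripper_width: 0.0369
```

Emit:
send_rows([
  [[0, 0, 0.005, 0, 0, 0], [0, 0, 0.01, 0, 0, 0], [0, 0, 0.015, 0, 0, 0], [0, 0, 0.02, 0, 0, 0], [0, 0, 0.025, 0, 0, 0], [0, 0, 0.03, 0, 0, 0], [0, 0, 0.035, 0, 0, 0], [0, 0, 0.04, 0, 0, 0], [0, 0, 0.045, 0, 0, 0], [0, 0, 0.05, 0, 0, 0]],
])

```text
time: 12.8
position: [0.4368, 0.2869, 0.0176]
orientation: [-1.893, -2.507, 0.0]
wrist_force: [0.5, 0.3, -0.7]
gripper_width: 0.0367
```

Emit:
send_rows([
  [[0, 0, 0.002, 0, 0, 0], [0, 0, 0.004, 0, 0, 0], [0, 0, 0.006, 0, 0, 0], [0, 0, 0.008, 0, 0, 0], [0, 0, 0.01, 0, 0, 0], [0, 0, 0.012, 0, 0, 0], [0, 0, 0.014, 0, 0, 0], [0, 0, 0.016, 0, 0, 0], [0, 0, 0.016, 0, 0, 0], [0, 0, 0.016, 0, 0, 0]],
])

```text
time: 13.63
position: [0.4368, 0.2869, 0.0166]
orientation: [1.892, 2.507, 0.0]
wrist_force: [-2.3, -1.0, 7.2]
gripper_width: 0.0365
```

It has touched down (7 N). I'll ease back a touch and open the fingers.

Emit:
send_rows([
  [[0, 0, -0.004, 0, 0, 0], [0, 0, -0.004, 0, 0, 0], [0, 0, -0.004, 0, 0, 0], [0, 0, -0.004, 0, 0, 0], [0, 0, -0.004, 0, 0, 0], [0, 0, -0.004, 0, 0, 0], [0, 0, -0.004, 0, 0, 0], [0, 0, -0.004, 0, 0, 0], [0, 0, -0.004, 0, 0, 0], [0, 0, -0.004, 0, 0, 0]],
], gripper=1)

```text
time: 14.47
position: [0.4368, 0.2869, 0.0162]
orientation: [-1.893, -2.507, 0.0]
wrist_force: [0.7, 0.2, -0.3]
gripper_width: 0.0852
```

Emit:
send_rows([
  [[0, 0, -0.03, 0, 0, 0], [0, 0, -0.1, 0, 0, 0], [0, 0, -0.2, 0, 0, 0], [0, 0, -0.31, 0, 0, 0], [0, 0, -0.43, 0, 0, 0], [0, 0, -0.55, 0, 0, 0], [0, 0, -0.67, 0, 0, 0], [0, 0, -0.79, 0, 0, 0], [0, 0, -0.9, 0, 0, 0], [0, 0, -1.0, 0, 0, 0]],
])

```text
time: 15.3
position: [0.437, 0.287, 0.1382]
orientation: [1.893, 2.507, 0.003]
wrist_force: [0.2, -0.1, -0.1]
gripper_width: 0.0853
```

```bash
python3 - <<'E'
from h import *
b=cap('side');cv2.imwrite('pics/s5.png',cv2.resize(b['img'][80:320,120:420],None,fx=2.5,fy=2.5))
P=pts(b); i=b['img'].astype(int)
def st(n,q): print(n,len(q),np.median(q,0).round(4),q.min(0).round(4),q.max(0).round(4))
q=P[(P[...,2]>.035)&(P[...,2]<.06)&(np.hypot(P[...,0]-.437,P[...,1]-.287)<.05)]
if len(q): st('jar',q)
r0,r1,c0,c1=265,310,245,295
m=(i[...,2]>i[...,1]*1.9)&(i[...,2]>90)&(P[...,2]>.015); k=np.zeros_like(m);k[r0:r1,c0:c1]=1
st('tab',P[m&k])
E
python3 go.py 0.48 -0.15 0.12 105.85 40
```

```text
jar 149 [0.4365 0.2775 0.0474] [0.4179 0.2651 0.0352] [0.4544 0.3059 0.052 ]
tab 32 [ 0.5317 -0.156   0.0515] [ 0.5259 -0.1609  0.0272] [ 0.5446 -0.1335  0.0641]
t 15.35 p [0.4382 0.2881 0.1405] F [0.9 0.5 2.2] w 0.0854
shift [-3.606 -0.669  0.157] turn [-0.441 -0.002  0.   ]
```

View pics/s5.png

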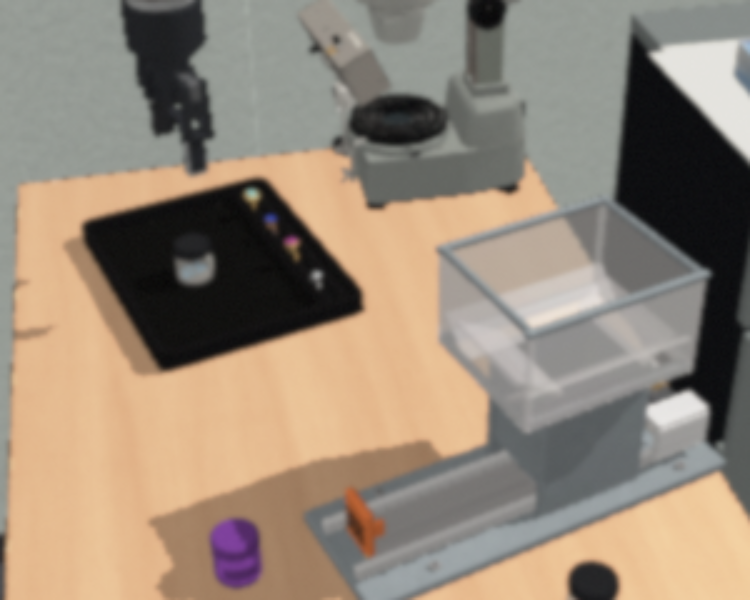

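The jar stands upright on the tray floor (side view crop (195,258)), at about (0.436, 0.287) with its cap at z ≈ 48 mm. The tab is unmoved. I'll shut the fingers, go back over the runway line behind the tab, and lean the tool 40°.

Emit:
send_rows([
  [[-0.05, -0.05, 0, 0, 0, 0], [-0.12, -0.1, 0, 0, 0, 0], [-0.21, -0.15, 0, 0, 0, 0], [-0.3, -0.2, 0, 0, 0, 0], [-0.4, -0.26, 0, 0, 0, 0], [-0.5, -0.32, 0, 0, 0, 0], [-0.6, -0.38, 0, 0, 0, 0], [-0.7, -0.44, 0, 0, 0, 0], [-0.8, -0.5, 0, 0, 0, 0], [-0.9, -0.55, 0, 0, 0, 0]],
], gripper=-1)

```text
time: 16.18
position: [0.4024, 0.1634, 0.1363]
orientation: [-1.893, -2.507, 0.0]
wrist_force: [-0.7, -0.8, -0.3]
gripper_width: 0.0002
```

Emit:
send_rows([
  [[-0.09, 0, 0, -0.015, 0, 0], [-0.18, 0, 0, -0.03, 0, 0], [-0.27, 0, 0, -0.045, 0, 0], [-0.36, 0, 0, -0.06, 0, 0], [-0.45, 0, 0, -0.075, 0, 0], [-0.54, 0, 0, -0.09, 0, 0], [-0.63, 0, 0, -0.105, 0, 0], [-0.72, 0, 0, -0.12, 0, 0], [-0.81, 0, 0, -0.135, 0, 0], [-0.9, 0, 0, -0.148, 0, 0]],
])

```text
time: 17.02
position: [0.4322, 0.0599, 0.1363]
orientation: [1.8, 2.385, 0.28]
wrist_force: [-0.5, -0.2, -0.5]
gripper_width: -0.0001
```

Emit:
send_rows([
  [[-0.09, 0, 0, -0.015, 0, 0], [-0.18, 0, 0, -0.03, 0, 0], [-0.27, 0, 0, -0.045, 0, 0], [-0.36, 0, 0, -0.06, 0, 0], [-0.45, 0, 0, -0.075, 0, 0], [-0.54, 0, 0, -0.09, 0, 0], [-0.63, 0, 0, -0.105, 0, 0], [-0.72, 0, 0, -0.12, 0, 0], [-0.81, 0, 0, -0.135, 0, 0], [-0.9, 0, 0, -0.148, 0, 0]],
])

```text
time: 17.85
position: [0.4614, -0.044, 0.1362]
orientation: [1.694, 2.245, 0.532]
wrist_force: [0.4, -0.1, -0.3]
gripper_width: 0.0001
```

Emit:
send_rows([
  [[-0.09, 0, 0, -0.015, 0, 0], [-0.18, 0, 0, -0.03, 0, 0], [-0.27, 0, 0, -0.045, 0, 0], [-0.36, 0, 0, -0.06, 0, 0], [-0.45, 0, 0, -0.075, 0, 0], [-0.54, 0, 0, -0.09, 0, 0], [-0.63, 0, 0, -0.105, 0, 0], [-0.72, 0, 0, -0.12, 0, 0], [-0.8, 0, 0, -0.135, 0, 0], [-0.85, 0, 0, -0.148, 0, 0]],
])

```text
time: 18.68
position: [0.4901, -0.1425, 0.1366]
orientation: [1.577, 2.087, 0.76]
wrist_force: [0.3, -0.5, 0.3]
gripper_width: -0.0004
```

```bash
python3 go.py 0.4938 -0.1503 0.034 105.85 40; python3 -c "
from station import robot
print(robot.read_state()['joints'].round(2))"
```

```text
t 18.68 p [ 0.4901 -0.1425  0.1366] F [ 0.3 -0.5  0.3] w -0.0004
shift [-0.07  -0.541  0.662] turn [0.001 0.001 0.   ]
[-0.28  0.16 -0.5  -0.89 -0.46 -0.29]
```

Emit:
send_rows([
  [[-0.06, -0.06, 0.07, 0, 0, 0], [-0.06, -0.13, 0.16, 0, 0, 0], [-0.06, -0.2, 0.25, 0, 0, 0], [-0.06, -0.27, 0.34, 0, 0, 0], [-0.06, -0.34, 0.43, 0, 0, 0], [-0.06, -0.41, 0.51, 0, 0, 0], [-0.06, -0.47, 0.58, 0, 0, 0], [-0.06, -0.52, 0.64, 0, 0, 0], [-0.06, -0.54, 0.66, 0, 0, 0], [-0.06, -0.54, 0.66, 0, 0, 0]],
])

```text
time: 19.52
position: [0.4923, -0.1481, 0.033]
orientation: [1.581, 2.09, 0.759]
wrist_force: [-0.5, 0.1, 1.2]
gripper_width: -0.0001
```

```bash
python3 go.py 0.4938 -0.1503 0.034 105.85 40
python3 - <<'E'
from h import *
b=cap('side');cv2.imwrite('pics/s6.png',cv2.resize(b['img'][200:340,190:390],None,fx=4,fy=4))
E
```

```text
t 19.52 p [ 0.4923 -0.1481  0.033 ] F [-0.5  0.1  1.2] w -0.0001
shift [-0.021  0.01  -0.002] turn [-0.002 -0.    -0.001]
```

View pics/s6.png

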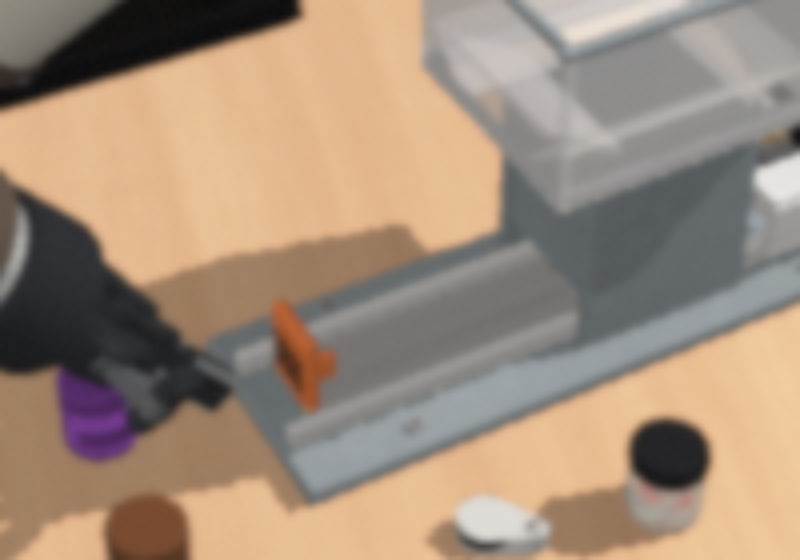

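The tool leans back 40° (fingertip at crop (215,390)), about 25 mm short of the orange tab and in line with it, clear of the hopper. I'll advance slowly to make contact.

Emit:
send_rows([
  [[-0.01, 0.02, 0.017, 0, 0, 0], [-0.02, 0.04, 0.034, 0, 0, 0], [-0.02, 0.06, 0.05, 0, 0, 0], [-0.02, 0.08, 0.067, 0, 0, 0], [-0.02, 0.1, 0.084, 0, 0, 0], [-0.02, 0.12, 0.1, 0, 0, 0], [-0.02, 0.14, 0.117, 0, 0, 0], [-0.02, 0.16, 0.134, 0, 0, 0], [-0.02, 0.175, 0.147, 0, 0, 0], [-0.02, 0.19, 0.16, 0, 0, 0]],
])

```text
time: 20.4
position: [0.522, -0.1416, 0.0336]
orientation: [1.578, 2.091, 0.759]
wrist_force: [-5.2, -1.9, 4.6]
gripper_width: -0.0002
```

```bash
cat > f.py <<'E'
from h import *
s=robot.read_state(); e=np.array([.962,.2731,0]); n=np.array([-.2731,.962,0]); p=s['position']; f=s['wrist_force']
print('t %.2f s %.4f lat %.4f z %.4f  Fe %.1f Fn %.1f Fz %.1f'%(s['time'],p@e,p@n,p[2],f@e,f@n,f[2]),'gate if touching %.4f'%(p@e+.0084-.4628))
E
python3 f.py
```

```text
t 20.40 s 0.4635 lat -0.2788 z 0.0336  Fe -5.5 Fn -0.4 Fz 4.6 gate if touching 0.0091
```

It's in contact at 5.5 N of friction with the gate at about 9 mm. I'll push along the runway in two moderate steps of 50 mm.

Emit:
send_rows([
  [[0, 0.03, 0.025, 0, 0, 0], [0, 0.062, 0.052, 0, 0, 0], [0, 0.094, 0.079, 0, 0, 0], [0, 0.126, 0.106, 0, 0, 0], [0, 0.158, 0.133, 0, 0, 0], [0, 0.19, 0.16, 0, 0, 0], [0, 0.222, 0.187, 0, 0, 0], [0, 0.254, 0.214, 0, 0, 0], [0, 0.29, 0.243, 0, 0, 0], [0, 0.32, 0.268, 0, 0, 0]],
])

```text
time: 21.23
position: [0.5698, -0.128, 0.0335]
orientation: [1.579, 2.091, 0.759]
wrist_force: [-4.9, -1.9, 3.2]
gripper_width: 0.0002
```

```bash
python3 f.py
```

```text
t 21.23 s 0.5131 lat -0.2788 z 0.0335  Fe -5.2 Fn -0.5 Fz 3.2 gate if touching 0.0587
```

Emit:
send_rows([
  [[0, 0.03, 0.025, 0, 0, 0], [0, 0.062, 0.052, 0, 0, 0], [0, 0.094, 0.079, 0, 0, 0], [0, 0.126, 0.106, 0, 0, 0], [0, 0.158, 0.133, 0, 0, 0], [0, 0.19, 0.16, 0, 0, 0], [0, 0.222, 0.187, 0, 0, 0], [0, 0.24, 0.202, 0, 0, 0], [0, 0.255, 0.214, 0, 0, 0], [0, 0.255, 0.214, 0, 0, 0]],
])

```text
time: 22.07
position: [0.6088, -0.1169, 0.0336]
orientation: [1.578, 2.091, 0.759]
wrist_force: [-2.3, -0.7, 1.0]
gripper_width: -0.0003
```

```bash
python3 f.py
```

```text
t 22.07 s 0.5538 lat -0.2788 z 0.0336  Fe -2.4 Fn -0.0 Fz 1.0 gate if touching 0.0994
```

The gate is at about 99 mm. Now 12 mm slowly, then small steps to feel for the catch.

Emit:
send_rows([
  [[0, 0.008, 0.007, 0, 0, 0], [0, 0.016, 0.013, 0, 0, 0], [0, 0.024, 0.02, 0, 0, 0], [0, 0.032, 0.027, 0, 0, 0], [0, 0.04, 0.034, 0, 0, 0], [0, 0.048, 0.04, 0, 0, 0], [0, 0.056, 0.047, 0, 0, 0], [0, 0.064, 0.054, 0, 0, 0], [0, 0.072, 0.06, 0, 0, 0], [0, 0.08, 0.067, 0, 0, 0]],
])

```text
time: 22.9
position: [0.6205, -0.1136, 0.0336]
orientation: [1.579, 2.091, 0.759]
wrist_force: [-4.1, -1.8, 2.9]
gripper_width: -0.0
```

```bash
python3 f.py
```

```text
t 22.90 s 0.5659 lat -0.2788 z 0.0336  Fe -4.5 Fn -0.6 Fz 2.9 gate if touching 0.1115
```

Emit:
send_rows([
  [[0, 0.004, 0.003, 0, 0, 0], [0, 0.008, 0.007, 0, 0, 0], [0, 0.012, 0.01, 0, 0, 0], [0, 0.016, 0.013, 0, 0, 0], [0, 0.02, 0.017, 0, 0, 0], [0, 0.024, 0.02, 0, 0, 0], [0, 0.028, 0.023, 0, 0, 0], [0, 0.032, 0.027, 0, 0, 0], [0, 0.032, 0.027, 0, 0, 0], [0, 0.032, 0.027, 0, 0, 0]],
])

```text
time: 23.73
position: [0.6254, -0.1122, 0.0336]
orientation: [1.579, 2.09, 0.759]
wrist_force: [-4.3, -2.2, 2.3]
gripper_width: 0.0001
```

```bash
python3 f.py
```

```text
t 23.73 s 0.5710 lat -0.2788 z 0.0336  Fe -4.7 Fn -1.0 Fz 2.3 gate if touching 0.1166
```

Emit:
send_rows([
  [[0, 0.003, 0.002, 0, 0, 0], [0, 0.006, 0.005, 0, 0, 0], [0, 0.009, 0.008, 0, 0, 0], [0, 0.012, 0.01, 0, 0, 0], [0, 0.015, 0.012, 0, 0, 0], [0, 0.018, 0.015, 0, 0, 0], [0, 0.019, 0.016, 0, 0, 0], [0, 0.019, 0.016, 0, 0, 0], [0, 0.019, 0.016, 0, 0, 0], [0, 0.019, 0.016, 0, 0, 0]],
])

```text
time: 24.57
position: [0.6269, -0.1118, 0.0334]
orientation: [1.579, 2.091, 0.758]
wrist_force: [-10.6, -3.3, 6.2]
gripper_width: 0.0001
```

```bash
python3 f.py
```

```text
t 24.57 s 0.5726 lat -0.2788 z 0.0334  Fe -11.1 Fn -0.3 Fz 6.2 gate if touching 0.1182
```

Emit:
send_rows([
  [[0, 0.003, 0.002, 0, 0, 0], [0, 0.006, 0.005, 0, 0, 0], [0, 0.009, 0.008, 0, 0, 0], [0, 0.012, 0.01, 0, 0, 0], [0, 0.015, 0.012, 0, 0, 0], [0, 0.018, 0.015, 0, 0, 0], [0, 0.019, 0.016, 0, 0, 0], [0, 0.019, 0.016, 0, 0, 0], [0, 0.019, 0.016, 0, 0, 0], [0, 0.019, 0.016, 0, 0, 0]],
])

```text
time: 25.4
position: [0.6294, -0.1111, 0.0331]
orientation: [1.58, 2.092, 0.758]
wrist_force: [-10.3, -2.7, 5.9]
gripper_width: 0.0001
```

```bash
python3 f.py
```

```text
t 25.40 s 0.5752 lat -0.2787 z 0.0331  Fe -10.7 Fn 0.2 Fz 5.9 gate if touching 0.1208
```

It's on the ramp at 11 N, and the compliance works out to about 6 N/mm. I'll continue with 2 mm steps.

Emit:
send_rows([
  [[0, 0.003, 0.002, 0, 0, 0], [0, 0.006, 0.005, 0, 0, 0], [0, 0.009, 0.008, 0, 0, 0], [0, 0.013, 0.011, 0, 0, 0], [0, 0.013, 0.011, 0, 0, 0], [0, 0.013, 0.011, 0, 0, 0], [0, 0.013, 0.011, 0, 0, 0], [0, 0.013, 0.011, 0, 0, 0], [0, 0.013, 0.011, 0, 0, 0], [0, 0.013, 0.011, 0, 0, 0]],
])

```text
time: 26.23
position: [0.6309, -0.1106, 0.0329]
orientation: [1.58, 2.092, 0.757]
wrist_force: [-12.2, -4.0, 6.7]
gripper_width: -0.0
```

```bash
python3 f.py
```

```text
t 26.23 s 0.5767 lat -0.2787 z 0.0329  Fe -12.8 Fn -0.5 Fz 6.7 gate if touching 0.1223
```

Emit:
send_rows([
  [[0, 0.003, 0.002, 0, 0, 0], [0, 0.006, 0.005, 0, 0, 0], [0, 0.009, 0.008, 0, 0, 0], [0, 0.013, 0.011, 0, 0, 0], [0, 0.013, 0.011, 0, 0, 0], [0, 0.013, 0.011, 0, 0, 0], [0, 0.013, 0.011, 0, 0, 0], [0, 0.013, 0.011, 0, 0, 0], [0, 0.013, 0.011, 0, 0, 0], [0, 0.013, 0.011, 0, 0, 0]],
])

```text
time: 27.07
position: [0.6338, -0.1098, 0.0329]
orientation: [1.58, 2.092, 0.758]
wrist_force: [-8.0, -3.3, 3.4]
gripper_width: 0.0002
```

```bash
python3 f.py
```

```text
t 27.07 s 0.5798 lat -0.2787 z 0.0329  Fe -8.6 Fn -1.0 Fz 3.4 gate if touching 0.1254
```

Emit:
send_rows([
  [[0, 0.003, 0.002, 0, 0, 0], [0, 0.006, 0.005, 0, 0, 0], [0, 0.009, 0.008, 0, 0, 0], [0, 0.013, 0.011, 0, 0, 0], [0, 0.013, 0.011, 0, 0, 0], [0, 0.013, 0.011, 0, 0, 0], [0, 0.013, 0.011, 0, 0, 0], [0, 0.013, 0.011, 0, 0, 0], [0, 0.013, 0.011, 0, 0, 0], [0, 0.013, 0.011, 0, 0, 0]],
])

```text
time: 27.9
position: [0.6358, -0.1093, 0.0329]
orientation: [1.58, 2.092, 0.758]
wrist_force: [-8.5, -3.7, 3.9]
gripper_width: -0.0001
```

```bash
python3 f.py
```

```text
t 27.90 s 0.5818 lat -0.2787 z 0.0329  Fe -9.2 Fn -1.3 Fz 3.9 gate if touching 0.1274
```

The force fell to a 9 N plateau, so the catch is riding on the strike rather than on the buffer yet. Continuing.

Emit:
send_rows([
  [[0, 0.003, 0.002, 0, 0, 0], [0, 0.006, 0.005, 0, 0, 0], [0, 0.009, 0.008, 0, 0, 0], [0, 0.013, 0.011, 0, 0, 0], [0, 0.013, 0.011, 0, 0, 0], [0, 0.013, 0.011, 0, 0, 0], [0, 0.013, 0.011, 0, 0, 0], [0, 0.013, 0.011, 0, 0, 0], [0, 0.013, 0.011, 0, 0, 0], [0, 0.013, 0.011, 0, 0, 0]],
])

```text
time: 28.73
position: [0.6377, -0.1087, 0.0329]
orientation: [1.58, 2.092, 0.758]
wrist_force: [-9.0, -2.8, 4.0]
gripper_width: -0.0002
```

```bash
python3 f.py
```

```text
t 28.73 s 0.5838 lat -0.2787 z 0.0329  Fe -9.4 Fn -0.2 Fz 4.0 gate if touching 0.1294
```

Emit:
send_rows([
  [[0, 0.003, 0.002, 0, 0, 0], [0, 0.006, 0.005, 0, 0, 0], [0, 0.009, 0.008, 0, 0, 0], [0, 0.013, 0.011, 0, 0, 0], [0, 0.013, 0.011, 0, 0, 0], [0, 0.013, 0.011, 0, 0, 0], [0, 0.013, 0.011, 0, 0, 0], [0, 0.013, 0.011, 0, 0, 0], [0, 0.013, 0.011, 0, 0, 0], [0, 0.013, 0.011, 0, 0, 0]],
])

```text
time: 29.57
position: [0.6405, -0.1079, 0.033]
orientation: [1.58, 2.091, 0.759]
wrist_force: [-5.6, -2.6, 1.0]
gripper_width: -0.0004
```

```bash
python3 f.py
```

```text
t 29.57 s 0.5867 lat -0.2787 z 0.0330  Fe -6.1 Fn -1.0 Fz 1.0 gate if touching 0.1323
```

Emit:
send_rows([
  [[0, 0.003, 0.002, 0, 0, 0], [0, 0.006, 0.005, 0, 0, 0], [0, 0.009, 0.008, 0, 0, 0], [0, 0.013, 0.011, 0, 0, 0], [0, 0.013, 0.011, 0, 0, 0], [0, 0.013, 0.011, 0, 0, 0], [0, 0.013, 0.011, 0, 0, 0], [0, 0.013, 0.011, 0, 0, 0], [0, 0.013, 0.011, 0, 0, 0], [0, 0.013, 0.011, 0, 0, 0]],
])

```text
time: 30.4
position: [0.6435, -0.1069, 0.0338]
orientation: [1.578, 2.09, 0.76]
wrist_force: [-2.9, -0.1, -1.2]
gripper_width: 0.0001
```

```bash
python3 f.py
```

```text
t 30.40 s 0.5898 lat -0.2786 z 0.0338  Fe -2.8 Fn 0.7 Fz -1.2 gate if touching 0.1354
```

Emit:
send_rows([
  [[0, 0.003, 0.002, 0, 0, 0], [0, 0.006, 0.005, 0, 0, 0], [0, 0.009, 0.008, 0, 0, 0], [0, 0.009, 0.008, 0, 0, 0], [0, 0.009, 0.008, 0, 0, 0], [0, 0.009, 0.008, 0, 0, 0], [0, 0.009, 0.008, 0, 0, 0], [0, 0.009, 0.008, 0, 0, 0], [0, 0.009, 0.008, 0, 0, 0], [0, 0.009, 0.008, 0, 0, 0]],
])

```text
time: 31.23
position: [0.6444, -0.1067, 0.0337]
orientation: [1.578, 2.091, 0.76]
wrist_force: [-5.4, -1.0, 0.4]
gripper_width: 0.0002
```

```bash
python3 f.py
```

```text
t 31.23 s 0.5908 lat -0.2786 z 0.0337  Fe -5.4 Fn 0.5 Fz 0.4 gate if touching 0.1364
```

Emit:
send_rows([
  [[0, 0.003, 0.002, 0, 0, 0], [0, 0.006, 0.005, 0, 0, 0], [0, 0.009, 0.008, 0, 0, 0], [0, 0.009, 0.008, 0, 0, 0], [0, 0.009, 0.008, 0, 0, 0], [0, 0.009, 0.008, 0, 0, 0], [0, 0.009, 0.008, 0, 0, 0], [0, 0.009, 0.008, 0, 0, 0], [0, 0.009, 0.008, 0, 0, 0], [0, 0.009, 0.008, 0, 0, 0]],
])

```text
time: 32.07
position: [0.6454, -0.1064, 0.0336]
orientation: [1.578, 2.091, 0.76]
wrist_force: [-7.0, -1.1, 1.7]
gripper_width: 0.0
```

```bash
python3 f.py
```

```text
t 32.07 s 0.5918 lat -0.2786 z 0.0336  Fe -7.1 Fn 0.8 Fz 1.7 gate if touching 0.1374
```

The force is now rising, probably on the buffer after the click. I'll press on in small steps to about 27 N.

Emit:
send_rows([
  [[0, 0.003, 0.002, 0, 0, 0], [0, 0.006, 0.005, 0, 0, 0], [0, 0.009, 0.008, 0, 0, 0], [0, 0.013, 0.011, 0, 0, 0], [0, 0.013, 0.011, 0, 0, 0], [0, 0.013, 0.011, 0, 0, 0], [0, 0.013, 0.011, 0, 0, 0], [0, 0.013, 0.011, 0, 0, 0], [0, 0.013, 0.011, 0, 0, 0], [0, 0.013, 0.011, 0, 0, 0]],
])

```text
time: 32.9
position: [0.6463, -0.1061, 0.0336]
orientation: [1.579, 2.092, 0.759]
wrist_force: [-11.8, -1.8, 5.6]
gripper_width: -0.0
```

```bash
python3 f.py
```

```text
t 32.90 s 0.5927 lat -0.2786 z 0.0336  Fe -11.9 Fn 1.5 Fz 5.6 gate if touching 0.1383
```

Emit:
send_rows([
  [[0, 0.003, 0.002, 0, 0, 0], [0, 0.006, 0.005, 0, 0, 0], [0, 0.009, 0.008, 0, 0, 0], [0, 0.009, 0.008, 0, 0, 0], [0, 0.009, 0.008, 0, 0, 0], [0, 0.009, 0.008, 0, 0, 0], [0, 0.009, 0.008, 0, 0, 0], [0, 0.009, 0.008, 0, 0, 0], [0, 0.009, 0.008, 0, 0, 0], [0, 0.009, 0.008, 0, 0, 0]],
])

```text
time: 33.73
position: [0.6471, -0.1059, 0.0335]
orientation: [1.579, 2.092, 0.758]
wrist_force: [-14.2, -3.6, 6.8]
gripper_width: 0.0003
```

```bash
python3 f.py
```

```text
t 33.73 s 0.5936 lat -0.2786 z 0.0335  Fe -14.7 Fn 0.4 Fz 6.8 gate if touching 0.1392
```

Emit:
send_rows([
  [[0, 0.003, 0.002, 0, 0, 0], [0, 0.006, 0.005, 0, 0, 0], [0, 0.009, 0.008, 0, 0, 0], [0, 0.011, 0.009, 0, 0, 0], [0, 0.011, 0.009, 0, 0, 0], [0, 0.011, 0.009, 0, 0, 0], [0, 0.011, 0.009, 0, 0, 0], [0, 0.011, 0.009, 0, 0, 0], [0, 0.011, 0.009, 0, 0, 0], [0, 0.011, 0.009, 0, 0, 0]],
])

```text
time: 34.57
position: [0.648, -0.1056, 0.0334]
orientation: [1.58, 2.093, 0.758]
wrist_force: [-16.9, -4.1, 9.3]
gripper_width: -0.0001
```

```bash
python3 f.py
```

```text
t 34.57 s 0.5945 lat -0.2786 z 0.0334  Fe -17.4 Fn 0.7 Fz 9.3 gate if touching 0.1401
```

Emit:
send_rows([
  [[0, 0.003, 0.002, 0, 0, 0], [0, 0.006, 0.005, 0, 0, 0], [0, 0.009, 0.008, 0, 0, 0], [0, 0.009, 0.008, 0, 0, 0], [0, 0.009, 0.008, 0, 0, 0], [0, 0.009, 0.008, 0, 0, 0], [0, 0.009, 0.008, 0, 0, 0], [0, 0.009, 0.008, 0, 0, 0], [0, 0.009, 0.008, 0, 0, 0], [0, 0.009, 0.008, 0, 0, 0]],
])

```text
time: 35.4
position: [0.6486, -0.1055, 0.0334]
orientation: [1.58, 2.093, 0.757]
wrist_force: [-20.2, -5.2, 11.6]
gripper_width: -0.0001
```

```bash
python3 f.py
```

```text
t 35.40 s 0.5951 lat -0.2786 z 0.0334  Fe -20.9 Fn 0.6 Fz 11.6 gate if touching 0.1407
```

Emit:
send_rows([
  [[0, 0.002, 0.002, 0, 0, 0], [0, 0.004, 0.003, 0, 0, 0], [0, 0.006, 0.005, 0, 0, 0], [0, 0.008, 0.007, 0, 0, 0], [0, 0.009, 0.008, 0, 0, 0], [0, 0.009, 0.008, 0, 0, 0], [0, 0.009, 0.008, 0, 0, 0], [0, 0.009, 0.008, 0, 0, 0], [0, 0.009, 0.008, 0, 0, 0], [0, 0.009, 0.008, 0, 0, 0]],
])

```text
time: 36.23
position: [0.6487, -0.1054, 0.0333]
orientation: [1.581, 2.094, 0.757]
wrist_force: [-26.6, -6.3, 16.4]
gripper_width: 0.0002
```

```bash
python3 f.py
```

```text
t 36.23 s 0.5953 lat -0.2786 z 0.0333  Fe -27.3 Fn 1.2 Fz 16.4 gate if touching 0.1409
```

The position has stalled at 27 N (32 N in total), so this is the solid stop about 4 mm past the click, inside the 22–40 N window. I'll back off and check.

Emit:
send_rows([
  [[0, -0.01, -0.008, 0, 0, 0], [0, -0.02, -0.017, 0, 0, 0], [0, -0.04, -0.034, 0, 0, 0], [0, -0.08, -0.067, 0, 0, 0], [0, -0.12, -0.1, 0, 0, 0], [0, -0.17, -0.143, 0, 0, 0], [0, -0.22, -0.185, 0, 0, 0], [0, -0.27, -0.227, 0, 0, 0], [0, -0.32, -0.268, 0, 0, 0], [0, -0.38, -0.319, 0, 0, 0]],
])

```text
time: 37.07
position: [0.5971, -0.1207, 0.0341]
orientation: [1.577, 2.089, 0.76]
wrist_force: [-0.2, -0.1, -0.9]
gripper_width: -0.0
```

Emit:
send_rows([
  [[0, 0, -0.08, 0, 0, 0], [0, 0, -0.18, 0, 0, 0], [0, 0, -0.28, 0, 0, 0], [0, 0, -0.38, 0, 0, 0], [0, 0, -0.48, 0, 0, 0], [0, 0, -0.58, 0, 0, 0], [0, 0, -0.68, 0, 0, 0], [0, 0, -0.76, 0, 0, 0], [0, 0, -0.8, 0, 0, 0], [0, 0, -0.8, 0, 0, 0]],
])

```text
time: 37.9
position: [0.5375, -0.1375, 0.1087]
orientation: [1.576, 2.089, 0.76]
wrist_force: [0.7, -0.1, 0.6]
gripper_width: -0.0001
```

```bash
python3 f.py
python3 - <<'E'
from h import *
b=cap('side');P=pts(b); i=b['img'].astype(int); e=np.array([.962,.2731,0])
m=(i[...,2]>i[...,1]*1.9)&(i[...,2]>90)&(P[...,2]>.015)&(P[...,2]<.07)&(np.abs(P@np.array([-.2731,.962,0])+.279)<.03)&(P@e>.4)&(P@e<.66)
q=P[m]@e; print('tab s',m.sum(),np.percentile(q,[5,50,95]).round(4), 'z',P[m][:,2].min(),P[m][:,2].max())
q=P[(P[...,2]>.035)&(P[...,2]<.06)&(np.hypot(P[...,0]-.437,P[...,1]-.287)<.05)]; print('jar',len(q),np.median(q,0).round(4),q.min(0).round(4),q.max(0).round(4))
cv2.imwrite('pics/s7.png',cv2.resize(b['img'][140:340,140:420],None,fx=2.8,fy=2.8))
E
```

```text
t 37.90 s 0.4795 lat -0.2791 z 0.1087  Fe 0.6 Fn -0.3 Fz 0.6 gate if touching 0.0251
tab s 26 [0.5965 0.5979 0.6005] z 0.026380422595283438 0.06204245601283983
jar 146 [0.4366 0.2771 0.0471] [0.4179 0.2636 0.0355] [0.4543 0.3066 0.0528]
```

View pics/s7.png

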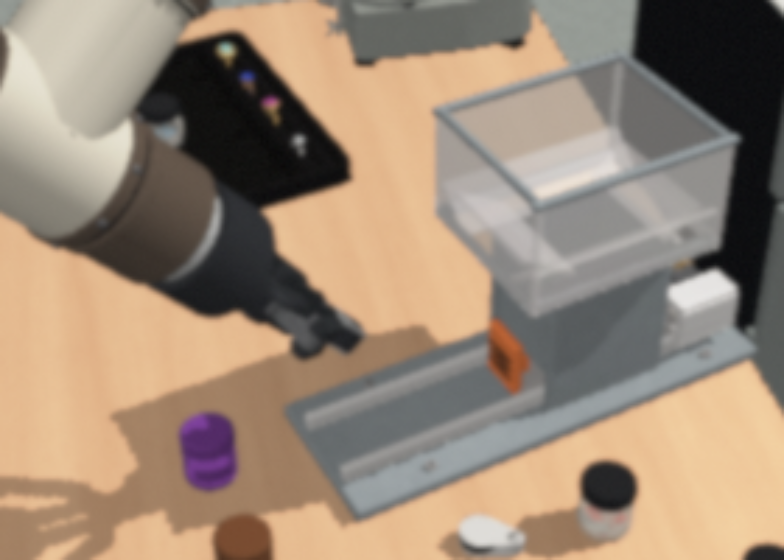

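The tab now sits under the hopper (crop (507,355)), shifted about 129 mm in the image. The jar, red jar and loupe haven't moved. To check that the catch is down, I'll compare the brass knob with the first picture, where it was down.

Run:
```python
from h import *
d=np.load('s0.npz'); b=cap('side'); a=cap('top')
for n,i0,p0,c in(('side',d['si'],d['sp'],b),('top',d['ti'],d['tp'],a)):
    P1=pts(c)
    for lab,i,P in(('start',i0,p0),('now',c['img'],P1)):
        h=cv2.cvtColor(i,cv2.COLOR_BGR2HSV); s=P@np.array([.962,.2731,0])-.6628; l=P@np.array([-.2731,.962,0])+.279
        m=(h[...,0]>10)&(h[...,0]<32)&(h[...,1]>60)&(np.abs(l)<.05)&(s>.03)&(s<.14)&(P[...,2]>.03)
        print(n,lab,m.sum(), np.argwhere(m).mean(0).round(2) if m.any() else '', P[m].mean(0).round(4) if m.any() else '')
    if n=='side':
        r=slice(222,248),slice(370,398); x,y=[cv2.cvtColor(k[r],cv2.COLOR_BGR2GRAY).astype(np.float32) for k in(i0,c['img'])]
        print('shift px start->now',cv2.phaseCorrelate(x,y),'mean absdiff',np.abs(x-y).mean())
        for nm,(r0,r1,c0,c1) in {'red':(300,335,340,372),'loupe':(320,342,300,330)}.items():
            print(nm,'absdiff',np.abs(i0[r0:r1,c0:c1].astype(int)-c['img'][r0:r1,c0:c1]).mean().round(2))
```

```text
side start 8 [233.88 383.25] [ 0.8035 -0.0673  0.0702]
side now 8 [233.88 383.25] [ 0.8039 -0.0663  0.0694]
shift px start->now ((0.01094703131327357, 0.4902347406168257), 1.0011313520831826) mean absdiff 1.4409341
red absdiff 1.44
loupe absdiff 1.67
top start 5 [123.4 309.4] [ 0.7744 -0.0591  0.1858]
top now 4 [124.25 305.  ] [ 0.771  -0.0476  0.1895]
```

The brass knob sits on the same pixels as at the start, where the catch was down; 9 mm up would show as about 4 px. The bystanders are unchanged and the arm touches nothing, so I'm handing in.

```bash
python3 -c "
from station import robot
print(robot.hand_in())"
```

```text
the job is handed in; nothing more can be done
None
```

The job is handed in with both parts done: the blue jar stands released on the tray floor and the gate is shut behind its catch. It finished at about 38 s of the allowed 72 s, and hand-in gives no verdict.

- **Jar:** I lifted it off the gate and set it down upright, with about 7 N at touchdown. My last check put it at about (0.436, 0.287), within 25 mm of the tray's middle, with the cap top at about z = 0.05 m. It is clear of the rings.
- **Gate:** I pushed it by the orange tab with the tool leaning back 40°. I felt about 5 N of friction, a ramp of 11–13 N, then a drop in force. After that came a rise of roughly 3 N/mm to a solid stop at 27 N along the runway (32 N in total).
- **Last checks:**
  - The tab had moved about 129 mm in the side view, which puts gate travel at roughly 0.135 m.
  - The brass catch knob sat on the same pixels as at the start, when the catch was down.
  - The red jar and loupe had not moved.
  - The arm was clear, with no force on it.
- **Disagreements:** The gripper read 37 mm on the 39 mm jar. An image-shift check on the knob gave 0.5 px, while its colour centroid showed no shift at all. The top view could not see the knob. None of these changed the result.

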